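Seat a thread pitch comb leaf in a car-lift spindle

TASK

Check the pitch of the thread on the lift spindle strapped in the blue cradle: take the coarse comb leaf (orange grip), lay it flat on the cradle's aluminium rest with its teeth towards the spindle, and feel it along until its teeth go fully home in the thread. Lean on it gently with about 8 N for a second to make sure it sits flush and flat (more than 30 N would mark the thread), then let go and leave it seated there. Leave the other leaf, the nut, the tin and the screwdriver where they are.

Things in the scene. Friction and masses are not known exactly. Their poses are not given: they have to be found in the camera images.
- cradle: Fixed blue cradle, base 250 x 190 x 12 mm, with a lift spindle strapped in two V-blocks (x = +-93 to +-117 mm, 97 mm high, red straps) and an aluminium rest. Origin on the bench below the spindle's axis, midway between the V-blocks; x along the spindle, y from the rest to the spindle, z up. Where the grooves lie along x is not measured (nearest within 6 mm either way); find them by feel or eye.
- thread_axis (a point): Point on the spindle's axis midway between the V-blocks, 65 mm above the bench; axes as the cradle's. Thread: ridges (rings, no helix) every 12 mm, 50 mm outer diameter, crests 4.5 mm wide; grooves 7 mm deep, 7.5 mm wide at the mouth, 5.5 mm at the root. The crests facing the rest lie at y = -25 mm. The spindle does not turn or shift under working forces.
- rest_top (a point): Centre of the flat top of the aluminium rest, 150 mm (x) by 112 mm (y), 62 mm above the bench; axes as the cradle's; it lies 88 mm on the -y side of the spindle's axis. A leaf lying on it has its mid-thickness level with the spindle's axis.
- coarse_leaf_grip (a point): Coarse comb leaf (loose, brass, about 0.2 kg): plate 60 mm (x), 6 mm thick, from y = -14 to +60 mm, with an orange upright grip block 40 mm (x) by 14 mm (y), top 44 mm above the leaf's underside. This point is the middle of the block, 28 mm above the underside. x along the block, y towards the teeth, z up. Pinch the block across its 14 mm.
- coarse_leaf_edge (a point): Middle of the leaf's edge at the foot of its teeth, 60 mm in y from the grip, 3 mm above the underside; axes as the leaf's. Five teeth at x = 0, +-12, +-24 mm stand out 6 mm in +y, 6 mm wide at the foot (3 mm), 5 mm at the tip. Home, this edge touches the crests, 25 mm from the spindle's axis; with teeth stuck on the crests it is 31 mm off.
- fine_leaf_grip (a point): Fine comb leaf (bystander, brass with green grip), same shape but eight teeth 7.5 mm apart; this point is in the middle of its grip, 28 mm above its underside.
- nut_center (a point): Bystander: brass hexagon spindle nut, 66 mm across the corners, 30 mm high; its centre.
- tin_center (a point): Bystander: tin with red label, 80 mm in diameter, 100 mm high; its centre.
- driver_grip (a point): Bystander: screwdriver lying on the bench; middle of its handle.
Not all that is in view belongs to the job. Leave any pink or turquoise look-alike of the part that bears coarse_leaf_grip alone.

How it is judged:
On the way:
1. the coarse leaf's teeth are fully home in the thread while it is leant on with 4 N or more, for half a second (y of coarse_leaf_edge in the frame of thread_axis between -0.027 and -0.02 m and angle between the x axis of coarse_leaf_edge and the x axis of thread_axis, either way round below 0.04 rad and contact force between coarse_leaf and cradle above 4 N), for 0.5 s.
At the end, for the whole second after the job is handed in: The coarse leaf lies let go and flat on the rest (3 mm, 0.05 rad), teeth home: its edge within 2.5 mm of the thread crests, parallel to the spindle within 0.05 rad, within 60 mm of the cradle's middle. Fine leaf, nut, tin and screwdriver are within 30 mm of where they began (y of coarse_leaf_edge in the frame of thread_axis between -0.0275 and -0.02 m and z of coarse_leaf_edge in the frame of thread_axis between -0.003 and 0.003 m and x of coarse_leaf_edge in the frame of thread_axis between -0.06 and 0.06 m and angle between the x axis of coarse_leaf_edge and the x axis of thread_axis, either way round below 0.05 rad and angle between coarse_leaf_edge's own z axis and vertical below 0.05 rad and distance of each of fine_leaf_grip, nut_center, tin_center, driver_grip from where it was at the start of the episode below 0.03 m); the robot touches nothing.
It fails at once if the leaf is pressed against the spindle or its cradle with more than 30 N (contact force between coarse_leaf and cradle above 30 N).
It fails at once if the robot pushes on the cradle or spindle with more than 30 N (contact force between any of the fingers, the arm and cradle above 30 N).
It fails at once if a bystander is shifted by more than 30 mm (distance of any of fine_leaf_grip, nut_center, tin_center, driver_grip from where it was at the start of the episode above 0.03 m).
It also fails if it takes over 67 s, if anything falls off the work surface, if the arm or the gripper's body presses on something with over 40 N, if the wrist force passes 120 N, or if a joint passes its speed limit or range.

ROBOT

A 7-joint arm with a two-finger parallel gripper is mounted at the origin on the work surface. World frame = base frame: x ahead of the robot, y to its left, z up, the work surface at z = 0. Lengths are in m, angles in rad, forces in N, time in s.
With the tool pointing down it reaches from about 0.35 to 0.9 m from the base axis. Payload 8.1 kg.
Tool frame: the origin (TCP) lies midway between the tips of the shut fingers; the grasp point (between the pads) lies 19 mm behind it (hold_point_z is the distance from the TCP to the grasp point, in m); z points along the fingers, y is the line along which they close (so a half turn about z gives the same grasp; the last joint's range is limited). The gripper opens to 85 mm and grips with 20 to 120 N. Pads are 22 mm wide; open, the fingers measure 114 mm over their backs; the gripper's body (76 mm by 85 mm) begins 54 mm behind the grasp point. The pads swing forward as they close: fully open they stand 13 mm farther back than shut.
Start: joints at [-1.281, 0.434, 0.025, 1.573, -0.012, 1.134, -0.075], TCP at [0.239, 0.577, 0.231] pointing down, gripper open.
Joint ranges: [-2.62, 2.62], [-0.44, 2.09], [-1.27, 1.32], [0.08, 2.57], [-1.32, 4.46], [0.12, 2], [-2.74, 2.74]. Speed limits (rad/s): [2.22, 2.22, 3.01, 3.01, 3.14, 3.14, 3.14].

INTERFACE

Orientations are given as [roll, pitch, yaw] about the fixed x, y, z axes, in that order (R = Rz(yaw) Ry(pitch) Rx(roll)).
In Python, from rig import * gives the robot as it stands. Calls block until the motion is done:
- movep(position, orientation): joint-space move of the TCP to a pose.
- movel(position, frame=None, speed=0.15, guard=None): straight line of the TCP; frame=None keeps the orientation; speed is the mean speed in m/s. With guard (N) it stops when the force on the tool has changed by that much, and returns True; else False.
- move_joints(angles): joint-space move.
- gripper_to(opening, force=None): finger opening in m; force is the grip in N (None keeps the last); returns when the fingers have stopped.
- sleep(seconds).
- inverse_kinematics(position, orientation): joint angles nearest the present ones, or None.
- grab_frame(name): name is "side" or "top" or "wrist"; returns a dict with "pixels" (480x640x3 uint8, red, green, blue), "fx", "fy", "cx", "cy" (pixels), "R" (3x3) and "t" (3): a world point X has camera coordinates R X + t. Camera axes: x right, y down, z forward; pixel columns grow to the right and rows downward; lengths in m; the calibration is good to about 2 mm. A picture is of the moment at which its call begins. There is no depth.
A pose or a line that the arm cannot do raises MotionError and nothing moves.
- close_job(): hands the job in; it is judged then, once.
Readings, each from a call of its own:
- current_time(): time.
- current_joint_pos(): joint angles.
- current_qd(): joint speeds.
- current_joint_torque(): joint torques, N m.
- current_ee_pos(): TCP position.
- current_tool_rot(): TCP orientation.
- current_contact_force(): force on the tool from outside, world axes, zero at the start.
- current_ft_torque(): the same for the moment, N m.
- current_gripper_width(): finger opening in m.
- current_grasp_force(): force on a finger pad.
Only numpy, scipy, OpenCV 4.12 (cv2) and the standard library are available. Lean on these libraries where they do the work, as an engineer would, in place of code of your own. Each camera call takes 0.05 s, during which the arm holds its last target. There are 200 camera calls.

## Working session

There is one attempt and no reset: what is moved stays moved. The work goes in short steps, each a Python script; the robot and the scene stay as the last script left them, time stands still between calls to the robot, and variables do not carry over. Pictures are saved under pics/ and viewed, at most 10 in all, crops included, and the job is handed in when it is done.

```bash
mkdir -p pics
python3 - <<'E'
from rig import *
import cv2,json
for n in("side","top"):
    f=grab_frame(n); cv2.imwrite(f"pics/{n}0.png",f["pixels"][:,:,::-1])
    print(n,f["fx"],f["cx"],f["cy"],f["R"],f["t"])
print(current_time(),current_tool_rot())
E
```

```text
side 456.3374798185201 320.7850072387599 233.80370265877332 [[ 0.86040014 -0.50954443 -0.00872203]
 [-0.30575878 -0.50245092 -0.80873645]
 [ 0.40770476  0.69850379 -0.58810652]] [-0.46210727  0.22890339  0.64492483]
top 447.0593221593292 322.0931167479867 241.3676130089836 [[ 0.02794782 -0.99945597 -0.01751219]
 [-0.99164125 -0.02551318 -0.12647809]
 [ 0.12596249  0.02090059 -0.99181481]] [0.00273822 0.54132098 0.88547546]
0.1 [-3.14018767e+00  1.14873618e-04  2.74869095e+00]
```

View pics/side0.png

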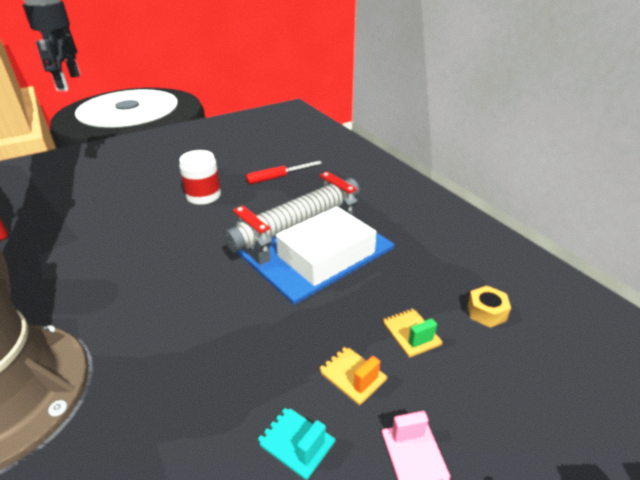

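View pics/top0.png

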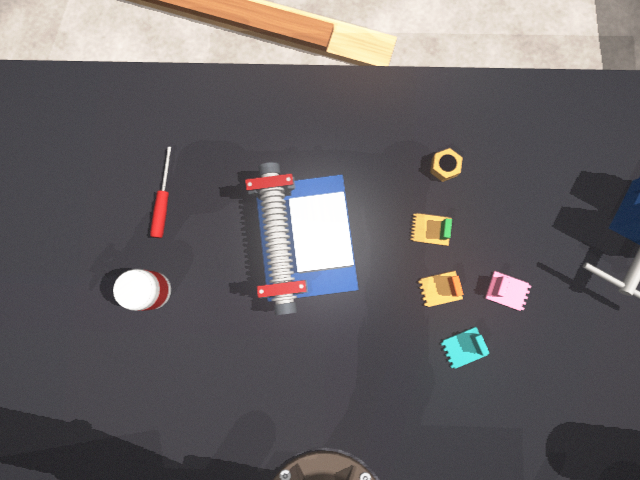

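The top view has four leaf-shaped objects: orange at (456,286), green fine leaf at (446,229), pink at (508,290) and turquoise at (466,347). The same four in the side view are at (367,373), (424,333), (410,426) and (311,440). The target should be the brass leaf with the orange grip at top (456,286), because it's the only one with that grip and five coarse teeth. Next I'll confirm it in a crop and take first measurements.

```bash
cat > h.py <<'E'
from rig import *
import cv2, numpy as np
def save(f,n): cv2.imwrite(f"pics/{n}.png",f["pixels"][:,:,::-1])
def ray(f,p):
    R,t=np.array(f["R"]),np.array(f["t"])
    d=R.T@np.array([(p[0]-f["cx"])/f["fx"],(p[1]-f["cy"])/f["fy"],1.]); return -R.T@t,d/np.linalg.norm(d)
def plane(f,p,z):
    o,d=ray(f,p); return o+d*(z-o[2])/d[2]
def tri(fs,ps):
    A=np.zeros((3,3));b=np.zeros(3);L=[ray(f,p) for f,p in zip(fs,ps)]
    for o,d in L:
        P=np.eye(3)-np.outer(d,d);A+=P;b+=P@o
    X=np.linalg.solve(A,b); return X,max(np.linalg.norm(np.cross(X-o,d)) for o,d in L)
def proj(f,X):
    c=np.array(f["R"])@X+np.array(f["t"]); return np.array([f["fx"]*c[0]/c[2]+f["cx"],f["fy"]*c[1]/c[2]+f["cy"]])
def blob(f,lo,hi,roi=None):
    m=cv2.inRange(cv2.cvtColor(f["pixels"],cv2.COLOR_RGB2HSV),np.array(lo),np.array(hi))
    if roi: k=np.zeros_like(m);x0,y0,x1,y1=roi;k[y0:y1,x0:x1]=1;m=m*k
    cs=cv2.findContours(m,cv2.RETR_EXTERNAL,cv2.CHAIN_APPROX_NONE)[0]
    return max(cs,key=cv2.contourArea),m
def cen(c): M=cv2.moments(c);return np.array([M["m10"]/M["m00"],M["m01"]/M["m00"]])
def quad(c):
    h=cv2.convexHull(c);return cv2.approxPolyN(h,4).reshape(-1,2)
E
python3 - <<'E'
from h import *
s=grab_frame("side");t=grab_frame("top")
cs,_=blob(s,(3,170,100),(14,255,255),(300,330,420,420)); ct,_=blob(t,(3,170,80),(14,255,255),(410,260,475,320))
print("orange",cen(cs),cv2.contourArea(cs),cen(ct),cv2.contourArea(ct),tri((s,t),(cen(cs),cen(ct))))
ws,_=blob(s,(0,0,200),(179,40,255),(260,200,390,290)); wt,_=blob(t,(0,0,200),(179,40,255),(285,180,360,280))
print("white",quad(ws).tolist(),quad(wt).tolist())
q=quad(wt); print([plane(t,p,.062).round(4).tolist() for p in q])
a=cv2.resize(t["pixels"][180:320,400:540],(400,400),interpolation=3);b=cv2.resize(s["pixels"][300:420,310:430+0],(400,400),interpolation=3)
cv2.imwrite("pics/crop1.png",np.hstack([a,b])[:,:,::-1])
E
```

```text
Traceback (most recent call last):
  File "h.py", line 21, in cen
    def cen(c): M=cv2.moments(c);return np.array([M["m10"]/M["m00"],M["m01"]/M["m00"]])
                                                  ~~~~~~~~^~~~~~~~~
ZeroDivisionError: float division by zero
```

Run:
```python
from h import *
s=grab_frame("side");t=grab_frame("top")
H=lambda f:cv2.cvtColor(f["pixels"],cv2.COLOR_RGB2HSV)
print(H(s)[360:390:4,360:384:5].tolist(),H(s)[375,345]);print(H(t)[276:298:4,450:464:3].tolist(),H(t)[290,435])
a=cv2.resize(t["pixels"][180:320,400:540],(400,400),interpolation=2);b=cv2.resize(s["pixels"][300:420,310:430+0],(400,400),interpolation=2)
cv2.imwrite("pics/crop1.png",np.hstack([a,b])[:,:,::-1])
```

```text
[[[21, 166, 230], [17, 140, 180], [20, 203, 255], [22, 197, 255], [7, 104, 135]], [[20, 172, 216], [20, 201, 255], [22, 202, 255], [21, 201, 255], [8, 122, 144]], [[20, 199, 255], [22, 203, 255], [22, 201, 255], [14, 214, 251], [7, 97, 129]], [[22, 201, 255], [22, 201, 255], [15, 218, 252], [14, 219, 249], [22, 149, 245]], [[20, 205, 255], [16, 216, 253], [14, 218, 249], [14, 222, 247], [26, 138, 254]], [[13, 222, 239], [14, 213, 250], [14, 213, 249], [23, 165, 253], [27, 140, 254]], [[13, 220, 241], [14, 219, 249], [20, 183, 251], [27, 139, 254], [20, 154, 223]], [[13, 222, 243], [17, 201, 250], [27, 140, 254], [22, 159, 241], [120, 6, 79]]] [ 26 150 252]
[[[16, 135, 178], [13, 151, 230], [13, 156, 253], [171, 36, 91], [170, 27, 86]], [[9, 160, 124], [12, 161, 249], [16, 149, 254], [12, 153, 245], [173, 34, 89]], [[9, 155, 123], [10, 171, 172], [16, 149, 254], [16, 147, 254], [172, 32, 89]], [[12, 151, 145], [9, 166, 120], [16, 148, 254], [16, 146, 254], [6, 62, 99]], [[16, 135, 185], [9, 153, 123], [12, 164, 243], [16, 146, 254], [13, 152, 246]], [[24, 107, 253], [16, 143, 230], [16, 141, 230], [23, 111, 253], [16, 106, 176]]] [ 23 112 253]
```

View pics/crop1.png

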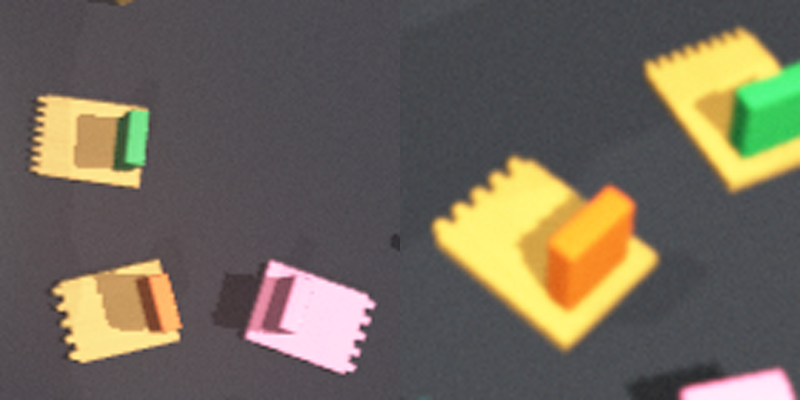

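The crop confirms it: the brass leaf with the orange grip and five coarse teeth is at top (458,286) / side (368,367). The green-grip leaf has finer teeth, and pink and turquoise are decoys. Next: triangulate the grip's top and the rest, then look from above.

Run:
```python
from h import *
s=grab_frame("side");t=grab_frame("top")
X,e=tri((s,t),((367.6,366.6),(458.5,286)));print("grip top",X,e)
ws,_=blob(s,(0,0,225),(179,60,255),(260,200,390,290)); wt,_=blob(t,(0,0,215),(179,50,255),(285,180,360,280))
qs,qt=quad(ws),quad(wt)
print("white",qs.tolist(),qt.tolist())
for p in qt: print(plane(t,p,.062).round(4).tolist(), proj(s,plane(t,p,.062)).round(1))
q=inverse_kinematics([X[0],X[1],.25],[np.pi,0,np.pi/2]);print(q, inverse_kinematics([X[0],X[1],.25],[np.pi,0,-np.pi/2]),inverse_kinematics([X[0],X[1],.25],[np.pi,0,np.pi]),inverse_kinematics([X[0],X[1],.25],[np.pi,0,0]))
```

```text
grip top [ 0.45780391 -0.25827479  0.04554161] 0.0010735235720309372
white [[393, 241], [314, 285], [275, 234], [336, 206]] [[354, 264], [297, 272], [288, 198], [343, 191]]
[0.494, -0.0477, 0.062] [313.  264.2]
[0.4751, 0.0647, 0.062] [274.1 234.3]
[0.6242, 0.0881, 0.062] [335.3 206. ]
[0.6413, -0.0227, 0.062] [374.6 230.6]
[-0.35640394  0.37081752  1.04732997  1.84132397 -0.35381498  1.13334201
  0.81514259] [-0.41809375  0.42122168  1.16865709  1.84446125 -0.42318926  1.15850249
 -2.24645501] [ 0.68263739  0.28410418 -0.34206255  1.76478524  0.10513285  1.1105683
  1.87726169] [-0.39794969  0.40198301  1.12631431  1.84346596 -0.39764392  1.14850418
 -0.70504059]
```

Run:
```python
from h import *
import pickle
gripper_to(.045,30)
movep([.555,.03,.30],[np.pi,0,np.pi+.16]); 
f=grab_frame("wrist"); save(f,"w_cradle"); pickle.dump(f,open("wc.pkl","wb"))
print(current_joint_pos(),current_time())
movep([.455,-.245,.24],[np.pi,0,np.pi+.22])
f=grab_frame("wrist"); save(f,"w_leaf"); pickle.dump(f,open("wl.pkl","wb"))
print(current_joint_pos(),current_time())
```

```text
[-0.43376738  0.27316926  0.36727747  1.66255564 -0.10342777  1.22528621
  1.68855635] 3.1917
[-0.01684225  0.26046281  0.50852611  1.8517138  -0.1445083   1.06527761
  2.34094344] 4.3833
```

View pics/w_cradle.png

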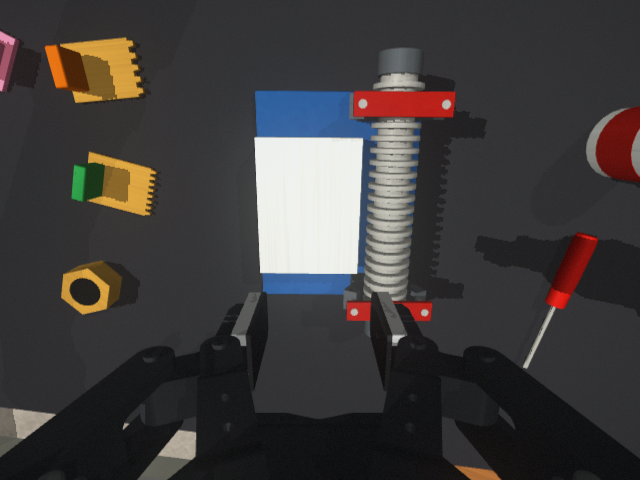

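View pics/w_leaf.png

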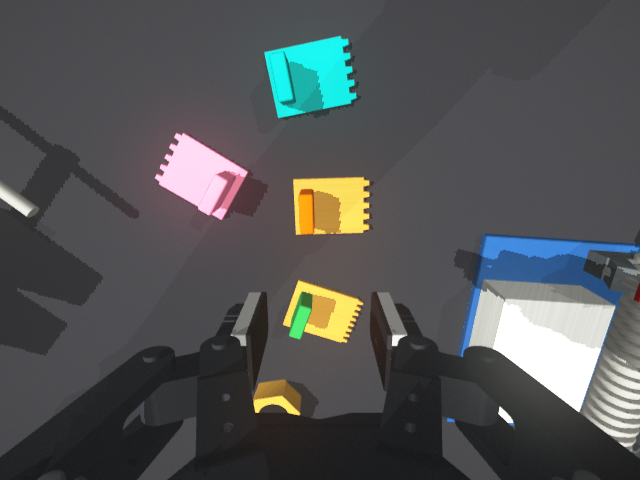

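The cradle view shows the rest top at (255–362, 138–273) with ridges at x≈365–415. The leaf view shows the orange grip at (306,211), square to the tool, with its teeth to the right at (368,205).

Run:
```python
from h import *
import pickle
c=pickle.load(open("wc.pkl","rb"));l=pickle.load(open("wl.pkl","rb"));s=grab_frame("side");t=grab_frame("top")
w,_=blob(c,(0,0,200),(179,50,255),(240,120,364,285)); q=quad(w); print("wc quad",q.tolist())
wt,_=blob(t,(0,0,215),(179,50,255),(285,180,360,280)); qt=quad(wt)
P=[plane(c,p,.062) for p in q]
for p,X in zip(q,P):
    j=min(qt,key=lambda v:np.linalg.norm(v-proj(t,X))); print(X.round(4),"tri c/t",tri((c,t),(p,j))[0].round(4),"side px",proj(s,X).round(1))
r=cv2.minAreaRect(np.array([[x[0]*1e3,x[1]*1e3] for x in P],np.float32));print("rest",r)
# leaf
H=cv2.cvtColor(l["pixels"],cv2.COLOR_RGB2HSV); print(H[200:225:6,296:318:3].tolist(),H[190,330])
g,m=blob(l,(5,150,150),(17,255,255),(285,170,330,245)); print("grip",cv2.minAreaRect(g),cen(g))
lf,_=blob(l,(8,90,60),(32,255,255),(280,165,380,245)); print("plate",cv2.minAreaRect(lf), quad(lf).tolist())
for z in(.006,): print([plane(l,p,z).round(4).tolist() for p in quad(lf)])
cr=cv2.resize(l["pixels"][170:250,285:380],(760,600)[:2] if 0 else (712,600),interpolation=2); cv2.imwrite("pics/crop2.png",cr[:,:,::-1])
X,e=tri((l,s,t),(cen(g),(367.6,366.6),(458.5,286)));print(X,e)
# ridge profile: save warp-free sample along axis at z=.09
```

```text
wc quad [[362, 138], [357, 273], [260, 273], [254, 138]]
[0.4781 0.0626 0.062 ] tri c/t [0.4777 0.068  0.0165] side px [275.9 234.4]
[0.6249 0.086  0.062 ] tri c/t [0.6251 0.0873 0.0603] side px [336.2 206.4]
[ 0.6428 -0.0239  0.062 ] tri c/t [ 0.6389 -0.0227  0.0715] side px [375.6 230.7]
[ 0.4958 -0.0468  0.062 ] tri c/t [ 0.4956 -0.0486  0.0503] side px [313.6 263.5]
rest ((560.4403076171875, 19.369422912597656), (149.10861206054688, 111.34491729736328), 9.03054141998291)
[[[25, 160, 253], [19, 233, 255], [19, 232, 255], [19, 234, 255], [19, 233, 255], [16, 236, 253], [18, 174, 185], [18, 174, 191]], [[25, 159, 253], [20, 226, 255], [19, 236, 255], [19, 236, 255], [19, 238, 255], [18, 235, 254], [18, 175, 186], [19, 174, 192]], [[24, 158, 253], [18, 217, 254], [20, 241, 255], [19, 240, 255], [19, 240, 255], [18, 233, 255], [17, 182, 170], [19, 172, 194]], [[25, 157, 253], [19, 190, 249], [19, 232, 255], [19, 239, 255], [19, 244, 255], [19, 243, 255], [16, 194, 154], [19, 174, 194]], [[25, 155, 253], [21, 172, 249], [19, 238, 255], [19, 247, 255], [19, 238, 255], [19, 239, 255], [15, 194, 160], [18, 173, 196]]] [ 25 157 253]
grip ((306.8970642089844, 211.3382568359375), (45.186893463134766, 14.221980094909668), 87.27368927001953) [308.292 202.38 ]
plate ((331.52239990234375, 205.30494689941406), (56.894718170166016, 76.3316650390625), 88.40885925292969) [[369, 233], [295, 235], [292, 178], [369, 176]]
[[0.4729, -0.1843, 0.006], [0.493, -0.2631, 0.006], [0.4328, -0.2787, 0.006], [0.413, -0.2004, 0.006]]
[ 0.45409597 -0.25802467  0.04540697] 0.00713905862303394
```

Run:
```python
from h import *
import pickle
from scipy.ndimage import map_coordinates
yaw=.2477;g=np.array([.459,-.2575])
movep([*g,.10],[np.pi,0,np.pi+yaw])
movel([*g,.012],speed=.08,guard=8)
print(current_ee_pos(),current_contact_force())
gripper_to(0.0,50); print(current_gripper_width(),current_grasp_force())
movel([*g,.12],speed=.1); sleep(.3)
print(current_gripper_width(),current_contact_force(),current_ft_torque(),current_ee_pos(),current_time())
f=grab_frame("wrist");save(f,"w_held");pickle.dump(f,open("wh.pkl","wb"))
# ridge phase from wc
c=pickle.load(open("wc.pkl","rb"));G=c["pixels"].mean(2)
cy=.1576;R=np.array([[np.cos(cy),-np.sin(cy)],[np.sin(cy),np.cos(cy)]]);A=np.array([.5604,.0194])+R@[0,.088]
print("axis mid",A)
xs=np.arange(-.078,.0781,.0005)
for y,z in((0,.09),(-.012,.0869),(-.018,.0823)):
    px=np.array([proj(c,np.array([*(A+R@[x,y]),z])) for x in xs])
    v=map_coordinates(G,[px[:,1],px[:,0]],order=1)
    F=(v-v.mean())@np.exp(-2j*np.pi*xs/.012)/len(xs)
    print(y,z,"crest x mod 12 (mm):",np.angle(F)*-12/2/np.pi,abs(F),v.std())
```

```text
[ 0.45931642 -0.2576991   0.01242108] [-0.18920858 -0.46590489  0.18242059]
0.013186398954478405 49.700889587402344
0.013367998324287651 [ 0.3727723  -0.04163266 -3.04569095] [-0.03247358 -0.01492069 -0.00897129] [ 0.45882684 -0.25747287  0.11969738] 8.2667
axis mid [0.54658854 0.1063094 ]
0 0.09 crest x mod 12 (mm): -0.9467952736056945 11.981765645286313 26.405254185178656
-0.012 0.0869 crest x mod 12 (mm): -0.937987073550684 13.788920804485931 27.259324920982568
-0.018 0.0823 crest x mod 12 (mm): -1.7028407244020216 14.719884559293556 24.97143660825031
```

View pics/w_held.png

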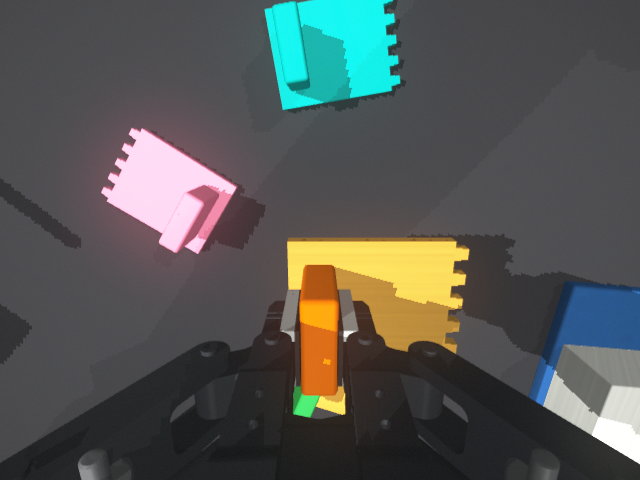

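The leaf is held squarely, at grip width 13.4 mm. Its teeth are visible at (462,251), (461,277), (459,303) and (457,328). I'll get the leaf's x offset in the hand, then lower it onto the rest.

```bash
cat >> h.py <<'E'
CY=.1576
RC=np.array([[np.cos(CY),-np.sin(CY)],[np.sin(CY),np.cos(CY)]]);A=np.array([.5466,.1063])
def tcp(x,y,z,ox): return [*(A+RC@np.array([x+ox,y-.060])),z]     # edge at cradle (x,y)
def where(ox): # edge in cradle frame, force in cradle frame
    p=np.array(current_ee_pos());f=np.array(current_contact_force())
    e=RC.T@(p[:2]-A)+[-ox,.060]; return np.round([*e*1e3,p[2]*1e3],2),np.round([*(RC.T@f[:2]),f[2]],2)
E
python3 - <<'E'
from h import *
import pickle
f=pickle.load(open("wh.pkl","rb"));p=np.array([.45883,-.25747,.1197]);yaw=.2477
L=np.array([[np.cos(yaw),np.sin(yaw)],[-np.sin(yaw),np.cos(yaw)]])
ps=[(462,251),(461,277),(459,303),(457,328)]
for u,x in zip(ps,(-24,-12,0,12)): 
    q=L@(plane(f,u,.1133)-p)[:2]*1e3; print("tooth in tool(mm)",q.round(1),"offset ox",(x-q[0]).round(2))
ox=0.
print(inverse_kinematics(tcp(.003,-.045,.12,ox),[np.pi,0,np.pi+CY]))
movep(tcp(.003,-.045,.13,ox),[np.pi,0,np.pi+CY]); sleep(.3); print(where(ox))
hit=movel(tcp(.003,-.045,.071,ox),speed=.03,guard=2.5); sleep(.2); print(hit,where(ox),current_time())
E
```

```text
tooth in tool(mm) [-25.1  62.4] offset ox 1.11
tooth in tool(mm) [-12.7  63.4] offset ox 0.74
tooth in tool(mm) [ 0.2 64. ] offset ox -0.19
tooth in tool(mm) [13.2 64.5] offset ox -1.22
[-0.4314087   0.48313669  0.46357749  1.87662909 -0.2811281   0.84614759
  1.90288261]
(array([  2.72, -46.13, 130.08]), array([-0.14,  0.93, -2.38]))
True (array([  2.97, -44.97,  74.44]), array([-1.36,  0.13,  5.63])) 11.5667
```

Run:
```python
from h import *
ox=0
movel(tcp(.004,-.040,.0746,ox),speed=.03);sleep(.2);print(where(ox))
z=.0746
for x in (.005,.004,.006,.003,.007):
    movel(tcp(x,-.036,z,ox),speed=.03);sleep(.15); b=where(ox)
    hit=movel(tcp(x,-.0245,z,ox),speed=.012,guard=4);w=where(ox);print(x,hit,b,w,current_time())
    if w[0][1]>-28.5: break
```

```text
(array([  4.01, -39.89,  74.55]), array([-0.69,  0.85, -0.79]))
0.005 True (array([  4.95, -35.91,  74.55]), array([ 1.06,  0.36, -1.78])) (array([  4.87, -29.65,  74.47]), array([-0.36, -1.11,  5.32])) 13.15
0.004 False (array([  3.76, -36.74,  74.58]), array([-1.09, -2.57,  1.74])) (array([  3.47, -25.1 ,  74.6 ]), array([-2.82, -5.25,  2.6 ])) 14.775
```

Run:
```python
from h import *
import pickle
ox=0;sleep(.2);print(where(ox))
x=.0037
for y in (-.0245,-.0240,-.0235,-.023,-.0225,-.022):
    movel(tcp(x,y,.0747,ox),speed=.01);sleep(.2);w=where(ox);print(y,w,current_ft_torque().round(2) if hasattr(current_ft_torque(),'round') else current_ft_torque())
    if w[1][1]<-8: break
print(current_gripper_width(),current_time())
f=grab_frame("wrist");pickle.dump(f,open("wp.pkl","wb"))
cv2.imwrite("pics/wp.png",cv2.resize(f["pixels"][200:400,260:520],(780,600),interpolation=2)[:,:,::-1])
```

```text
(array([  3.48, -25.12,  74.58]), array([-2.66, -5.43,  3.46]))
-0.0245 (array([  3.33, -24.44,  74.59]), array([-2.63, -3.24,  1.21])) [-0.72  0.47  0.03]
-0.024 (array([  3.43, -24.06,  74.6 ]), array([-3.4 , -3.38,  2.17])) [-0.95  0.54  0.06]
-0.0235 (array([  3.44, -23.88,  74.63]), array([-3.77, -4.36,  1.01])) [-1.09  0.47  0.15]
-0.023 (array([  3.4 , -23.8 ,  74.64]), array([-3.69, -5.06,  1.18])) [-1.31  0.5   0.13]
-0.0225 (array([  3.38, -23.71,  74.67]), array([-3.96, -7.23,  1.51])) [-1.58  0.44  0.15]
-0.022 (array([  3.37, -23.66,  74.7 ]), array([-3.4 , -7.27,  1.48])) [-1.84  0.44  0.17]
0.013119791771179784 17.675
```

View pics/wp.png

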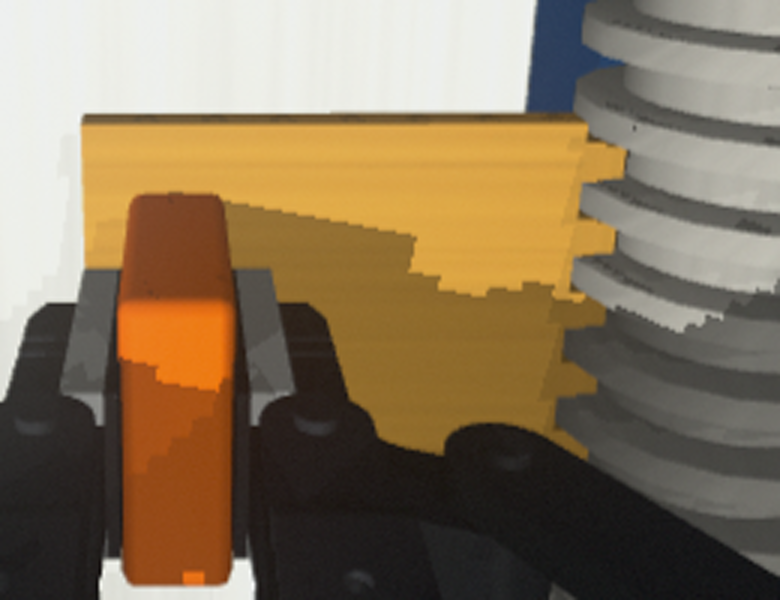

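The teeth are in the grooves and the edge meets the crests: crop (590,150–400). Travel from the crest stop at -29.65 to the stop at -23.66 is 6.0 mm, which is the tooth length. I'll relieve the side load, lean for a second, then release.

Run:
```python
from h import *
import pickle
ox=0
for x,y in ((.003,-.022),(.0027,-.0215)):
    movel(tcp(x,y,.0746,ox),speed=.01);sleep(.3);w=where(ox);print(w)
    if w[1][1]<-8: break
for i in range(4): sleep(.3);print(where(ox)[1])
movel(tcp(x,-.0233,.0746,ox),speed=.01);sleep(.2);print("relaxed",where(ox))
gripper_to(.030);sleep(.3);print(where(ox),current_gripper_width())
p=np.array(current_ee_pos());movel([p[0],p[1],.16],speed=.06)
R=RC@np.array([0,-.06]); movel([p[0]+R[0]*0,p[1],.24],speed=.15);sleep(.2)
print(current_contact_force(),current_time())
f=grab_frame("wrist");t=grab_frame("top");pickle.dump((f,t),open("we.pkl","wb"))
a=cv2.resize(f["pixels"][120:420,200:500],(400,400));b=cv2.resize(t["pixels"][160:310,240:390],(400,400),interpolation=2)
cv2.imwrite("pics/end.png",np.hstack([a,b])[:,:,::-1])
```

```text
(array([  3.23, -23.62,  74.72]), array([-2.57, -8.25,  1.05]))
[-2.38 -7.05  0.16]
[-1.92 -8.9   0.75]
[-1.97 -8.58  0.7 ]
[-1.45 -7.5   1.27]
relaxed (array([  3.23, -23.7 ,  74.61]), array([-1.26, -5.89, -1.11]))
(array([  3.05, -23.17,  74.64]), array([-0.14, -0.3 ,  0.12])) 0.030222442692145655
[ 0.12033511 -0.76389653  0.35578508] 23.025
```

View pics/end.png

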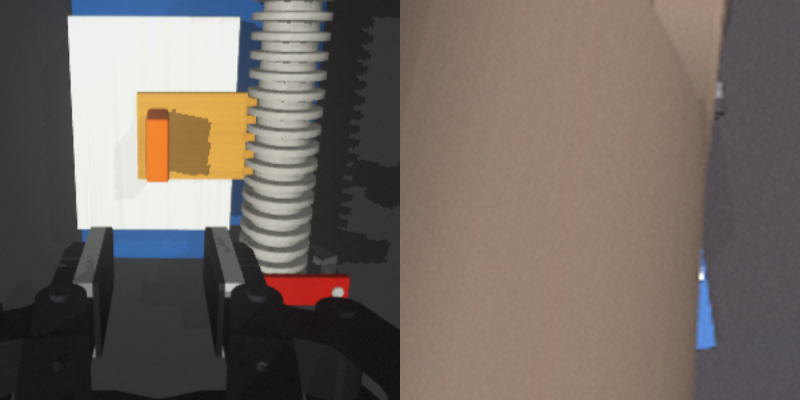

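The leaf lies flat and square on the rest, with its teeth at crop (250,100–175) between the ridges. One numeric check before handing in.

Run:
```python
from h import *
f=grab_frame("wrist")
c,_=blob(f,(8,90,60),(32,255,255),(290,170,400,270)); q=quad(c)
Q=np.array([RC.T@(plane(f,p,.068)[:2]-A)*1e3 for p in q]);print(q.tolist(),Q.round(1).tolist())
o=Q[np.argsort(Q[:,1])]; d=o[0]-o[1]; print("back edge y",o[:2,1].mean(),"angle",np.arctan(d[1]/d[0]))
ok=abs(o[:2,1].mean()+99)<3 and abs(np.arctan(d[1]/d[0]))<.05
print(ok); 
if ok: print(close_job(),current_time())
```

```text
[[394, 189], [389, 253], [303, 256], [303, 189]] [[-26.4, -17.8], [33.0, -18.9], [36.0, -99.0], [-26.5, -98.2]]
back edge y -98.56967002027994 angle -0.013226793073565682
True
the job is handed in; nothing more can be done
the job is handed in; nothing more can be done
```

The coarse leaf is seated fully home in the thread, was leant on with about 8 N for just over a second, and was then let go flat on the rest; the job is handed in, with no verdict shown, and I did not re-measure the bystanders.

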